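# Set the spacer behind the one tile with room for it and hold the tile flush

## Task

Three tiles lie side by side on the setting board in front of its back rail, and only one of them is far enough off the rail to take a spacer. Draw the tall spacer plate straight up out of the slotted rack, stand it on its lower edge in that one wide gap, behind the middle of the tile, and let go of it; then push that tile toward the rail until tile, spacer and rail are tight and flush, and finish while still pressing the tile there. Leave the other two tiles and the short plate where they are and do not knock the marker, the eraser or the tape about.

Things in the scene. Friction and masses are not known exactly. Their poses are not given: they have to be found in the camera images.
- rail (a point): the back rail of the setting board (fixed, place and yaw change): this point lies on the rail's front face, at the middle of its length, on the board's surface (12 mm above the worktop). +x points into the rail, away from the tiles, y along the rail, z up. The rail stands 40 mm above the board's surface, is 22 mm thick and 250 mm long; the board's surface reaches 135 mm in front of it. Tiles lie at y about +76, 0 and -76 mm
- tile_1_center (a point): one of three equal, plain white ceramic tiles, 75 (x) x 50 (y) x 20 mm, 0.18 kg, lying loose on the setting board; this point is its centre, x roughly along the rail's x (toward the rail). Its back face is 37.5 mm ahead of the centre (+x). Two of the three tiles lie 3 to 5 mm off the rail, one 16 to 19 mm: which one changes. A push of 1 to 3 N slides a tile
- tile_2_center (a point): one of three equal, plain white ceramic tiles, 75 (x) x 50 (y) x 20 mm, 0.18 kg, lying loose on the setting board; this point is its centre, x roughly along the rail's x (toward the rail). Its back face is 37.5 mm ahead of the centre (+x). Two of the three tiles lie 3 to 5 mm off the rail, one 16 to 19 mm: which one changes. A push of 1 to 3 N slides a tile
- tile_3_center (a point): one of three equal, plain white ceramic tiles, 75 (x) x 50 (y) x 20 mm, 0.18 kg, lying loose on the setting board; this point is its centre, x roughly along the rail's x (toward the rail). Its back face is 37.5 mm ahead of the centre (+x). Two of the three tiles lie 3 to 5 mm off the rail, one 16 to 19 mm: which one changes. A push of 1 to 3 N slides a tile
- spacer_center (a point): the tall spacer: a plain steel plate 8 (x, thickness) x 44 (y) x 85 mm (z), 0.08 kg, standing on edge in one of the two slots of the rack (which slot changes); this point is its centre. The lower 35 mm are in the slot, the upper 50 mm stand free
- spacer_foot (a point): the middle of the lower edge of the tall spacer, 42.5 mm below its centre
- short_plate_center (a point): a short steel plate, 8 (x) x 44 (y) x 50 mm (z), in the other slot of the rack; this point is its centre. Not needed
- rack_top (a point): the slotted wooden rack (fixed, place and yaw change), 110 (x) x 70 (y) x 43 mm high; this point is the middle of its top face. Its two slots lie at x = -30 and +30 mm, run along y, and are 10 mm wide, 50 mm long and 35 mm deep
- marker: a felt marker, white with a blue cap, 135 mm long, lying loose on the worktop, a bystander
- eraser: a pink eraser 20 x 44 x 12 mm, lying loose on the worktop between the board and the rack, a bystander
- masking_tape: a roll of masking tape, 98 mm across, 25 mm high, lying behind the board, a bystander
Mind the look-alikes: they are no part of the job. Leave any green or pink look-alike of the part that bears tile_1_center alone.

How it is judged:
By the outcome, as a careful person would: the job done as asked, in the order asked, and still so for the second after the job is handed in, while the arm keeps its last pose, push and grip.
It also fails if it takes over 51 s, if anything falls off the work surface, if the arm or the gripper's body presses on something with over 40 N, if the wrist force passes 120 N, or if a joint passes its speed limit or range.

## Robot

A 6-joint arm with a two-finger parallel gripper is mounted at the origin on a cart in front of the work surface, level with it; the furniture and walls round the work are solid. World frame = base frame: x ahead of the robot, y to its left, z up, the work surface at z = 0. Lengths are in m, angles in rad, forces in N, time in s.
With the tool pointing down it reaches from about 0.25 to 0.775 m from the base axis. Payload 8.9 kg.
Tool frame: the origin (TCP) lies on the centre line of the jaws, within the pads' length; the fingertips stand 11 mm ahead of it and the grasp point (between the pads) lies 8 mm behind it; y points along the fingers, x is the direction in which the jaws open and shut, and the axes are right-handed (so a half turn about y gives the same grasp; the last joint's range is limited). The gripper opens to 85 mm and grips with 20 to 120 N. Pads are 22 mm wide; open, the fingers measure 114 mm over their backs; the gripper's body (76 mm by 85 mm) begins 54 mm behind the grasp point. The pads swing forward as they close: fully open they stand 13 mm farther back than shut.
Start: joints at [1.044, 0.291, -0.153, 1.127, 0, 1.431], TCP at [0.199, 0.486, 0.22] pointing down, gripper open.
Joint ranges: [-2.52, 2.52], [-0.91, 1.74], [-1.3, 1.37], [-1.96, 2.02], [-1.52, 1.47], [-3.14, 3.14]. Speed limits (rad/s): [2.22, 2.22, 2.79, 3.14, 3.14, 3.14].

## Interface

Orientations are given as [roll, pitch, yaw] about the fixed x, y, z axes, in that order (R = Rz(yaw) Ry(pitch) Rx(roll)).
In Python, from station import sensors, grab_frame, job gives the robot as it stands.
- The arm moves only by the tool drive_tool, never from a script. Its argument "motion" is a list of rows, each a list of 7 numbers: the turn, a rotation vector about the world's x, y, z in degrees, then the shift along the world's x, y, z in m, then the opening, from 0 (shut) to 1 (fully open). In form: [[rx, ry, rz, tx, ty, tz, fingers], ...]. A call has 1 to 10 rows; each row is the pose to reach, as a shift and turn from the pose commanded when the call began; what a row does not reach only later rows make up. A row lasts 1/8 s, in which the tool goes at most 62.5 mm and 10.7 degrees, less where a joint would pass 70% of its speed; a pose out of reach is approached as far as the arm can. A call with a gripper value outside its range is refused whole. The fingers move at their own pace and stop on an object; "squeeze" is the grip in N (left out, the last holds). Time passes only in rows, so rows that repeat a pose let the fingers close. It gives the time, the measured TCP pose, the force and the opening at its end, in the units of the state.
- sensors.get_state(): the state, without advancing time (a new reading comes with each control period).
- grab_frame(name): name is "scene" or "top" or "wrist"; returns a dict with "frame" (384x512x3 uint8, blue, green, red), "z_map" (384x512 float32, m along the optical axis (not along the pixel's ray), 0 where there is no reading), "K" (3x3 intrinsics, pixels), "distortion" ([k1, k2, p1, p2, k3] as OpenCV has them; the pictures are not rectified), "eye" and "orientation" of the camera in the world; the wrist camera has in their place "mount" (4x4, takes a point from camera to tool coordinates, whose origin is the TCP and whose axes are the tool frame's). Camera axes: x right, y down, z forward; pixel columns grow to the right and rows downward; lengths in m; the calibration is good to about 2 mm. A picture is of the moment at which its call begins: read the wrist's pose just before it.
- job.sign_off(): hands the job in, once; it reports no verdict.
The state is a dict: "time": time; "joint_pos": joint angles; "qvel": joint speeds; "tau": joint torques, N m; "tool_pos": TCP position; "eef_rot": TCP orientation; "wrist_force": force on the tool from outside, world axes, zero at the start; "wrist_torque": the same for the moment, N m; "width": opening from 0.0 (shut) to 1.0 (fully open).
Only numpy, scipy, OpenCV 4.12 (cv2) and the standard library are available. Lean on these libraries where they do the work, as an engineer would, in place of code of your own. Each camera call takes 0.05 s, during which the arm holds its last target. There are 200 camera calls.

## Working session

There is one attempt and no reset: what is moved stays moved. The work goes in short steps, Python scripts to look and compute and a tool call to move; the robot and the scene stay as the last step left them, time stands still between calls to the robot, and variables do not carry over. Pictures are saved under pics/ and viewed, about 8 in all and at most 12, crops included, and the job is handed in when it is done.

Besides the shell and the picture viewer there is one more tool, called after ">>>" by a JSON object that holds its "api" and its "payload". drive_tool: Moves the arm, as the interface text tells. Its arguments: {"type":"object","properties":{"motion":{"type":"array"},"squeeze":{"type":"number"}},"required":["motion"]}

```bash
mkdir -p pics; ls; cat > h.py <<'E'
import numpy as np, cv2, pickle
from station import sensors, grab_frame, job
from scipy.spatial.transform import Rotation as R
def snap(name):
    s=sensors.get_state(); f=grab_frame(name); f['state']=s
    return f
def pose(f):
    if 'mount' in f:
        s=f['state']; T=np.eye(4); T[:3,:3]=rot(s['eef_rot']); T[:3,3]=s['tool_pos']
        T=T@np.array(f['mount']); return T[:3,:3],T[:3,3]
    return rot(f['orientation']),np.array(f['eye'])
def rot(o):
    o=np.array(o)
    return o if o.shape==(3,3) else R.from_euler('xyz',o).as_matrix()
def cloud(f):
    h,w=f['z_map'].shape; u,v=np.meshgrid(np.arange(w),np.arange(h))
    p=cv2.undistortPoints(np.stack([u,v],-1).reshape(-1,1,2).astype(np.float64),np.array(f['K']),np.array(f['distortion'])).reshape(h,w,2)
    z=f['z_map'][...,None]; c=np.concatenate([p*z,z],-1); r,t=pose(f)
    P=c@r.T+t; P[f['z_map']==0]=np.nan; return P
def onplane(f,uv,zw):
    p=cv2.undistortPoints(np.array(uv,float).reshape(-1,1,2),np.array(f['K']),np.array(f['distortion'])).reshape(-1,2)
    r,t=pose(f); d=np.c_[p,np.ones(len(p))]@r.T; return t+d*((zw-t[2])/d[:,2])[:,None]
E
python3 - <<'E'
from h import *
print(sensors.get_state())
for n in ('scene','top'):
    f=snap(n); pickle.dump(f,open(n+'.pkl','wb')); cv2.imwrite(f'pics/{n}0.png',cv2.resize(f['frame'],(800,600)))
    print(n,f['eye'],f['orientation'],f['K'])
E
```

```text
pics
{'time': 0.0, 'joint_pos': array([ 1.04369953e+00,  2.91292575e-01, -1.54141731e-01,  1.12671352e+00,
        1.02801419e-05,  1.43150142e+00]), 'qvel': array([-0.00060737,  0.00060737,  0.00097088, -0.00019416,  0.00030657,
       -0.00105119]), 'tau': array([ 2.06737022e-03, -5.37146330e+01,  3.31366789e+01,  1.60012871e-02,
       -1.44454066e-04, -3.84810370e-07]), 'tool_pos': array([0.19828379, 0.48560958, 0.21962019]), 'eef_rot': array([-1.57059850e+00,  1.33698025e-03,  1.18299456e+00]), 'wrist_force': array([-0.13466224,  0.25370837, -0.4445797 ]), 'wrist_torque': array([-0.04455331,  0.04130408, -0.03641775]), 'width': 1.0013920493930097}
scene [ 0.06226627 -0.30066902  0.74308913] [-2.3455489  -0.00611549 -0.80216602] [[427.86591553   0.         258.90618833]
 [  0.         427.86591553 195.90366464]
 [  0.           0.           1.        ]]
top [0.38063975 0.19258985 1.01346749] [-2.92039875e+00  1.91038525e-03 -1.65397674e+00] [[364.06718805   0.         263.01064142]
 [  0.         364.06718805 192.53304231]
 [  0.           0.           1.        ]]
```

View pics/scene0.png

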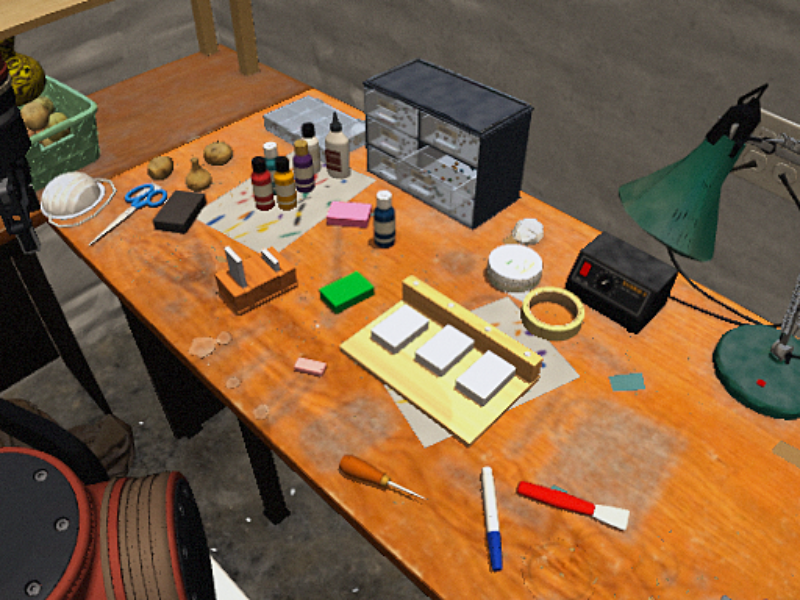

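View pics/top0.png

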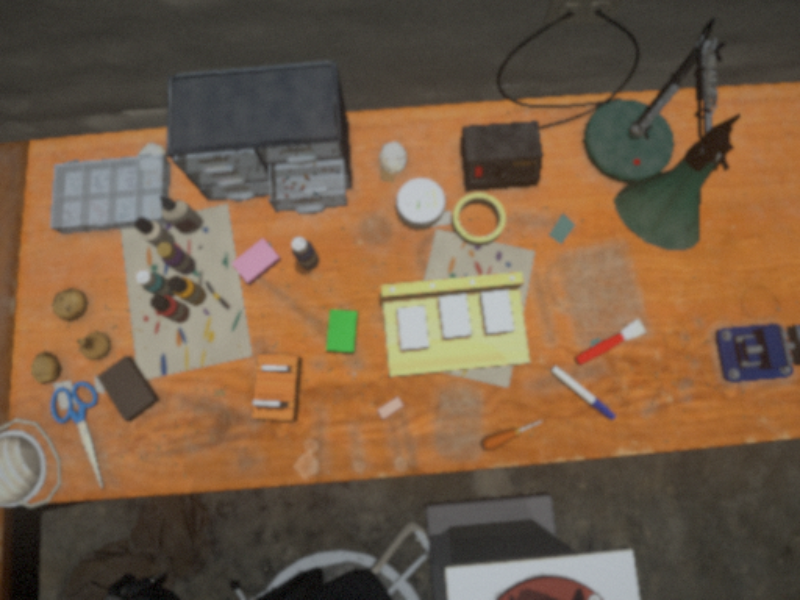

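Pictures 1 and 2 (800x600 pixels) show the following:
- **Tiles:** they are white, at scene (400,328), (445,350) and (487,377), and top (413,328), (455,316) and (497,311). The left one sits visibly farther from the rail.
- **Plates:** the tall plate is at scene (235,268), in the slot nearer the robot. The short plate is at (270,258).
- **Look-alikes:** the green block is at scene (347,291) and the pink block at (348,214). Neither is used.

Next I'll measure from depth.

```bash
python3 - <<'E'
from h import *
for n in ('scene','top'):
    f=pickle.load(open(n+'.pkl','rb')); P=cloud(f); fr=f['frame'].astype(int)
    s=0.64
    boxes={'scene':dict(board=(335,270,580,445),rack=(210,235,305,315)),'top':dict(board=(375,265,535,385),rack=(245,345,305,430))}[n]
    for k,b in boxes.items():
        a=[int(x*s) for x in b]; Q=P[a[1]:a[3],a[0]:a[2]].reshape(-1,3); C=fr[a[1]:a[3],a[0]:a[2]].reshape(-1,3)
        ok=~np.isnan(Q[:,0]); Q=Q[ok];C=C[ok]
        def rect(m,l):
            q=Q[m]
            if len(q)<8: print(n,l,len(q)); return
            c,(w,h),ang=cv2.minAreaRect(q[:,:2].astype(np.float32)); print(n,l,len(q),'c',np.round(c,4),'wh',np.round((w,h),4),'ang',round(ang,1),'z',np.round(np.median(q[:,2]),4))
        z=Q[:,2]; sat=C.max(1)-C.min(1)
        if k=='board':
            rect((z>.047)&(z<.058),'rail top')
            w=(C.min(1)>150)&(sat<50)&(z>.026)&(z<.038)
            a2=[int(x*s) for x in b]
            M=np.zeros(P.shape[:2],np.uint8); ff=fr
            m=(ff.min(2)>150)&(ff.max(2)-ff.min(2)<50)&(P[...,2]>.026)&(P[...,2]<.038)
            M[a2[1]:a2[3],a2[0]:a2[2]]=m[a2[1]:a2[3],a2[0]:a2[2]]
            nn,L,st,_=cv2.connectedComponentsWithStats(M)
            for i in range(1,nn):
                if st[i,4]>40:
                    q=P[L==i]; c,wh,ang=cv2.minAreaRect(q[:,:2].astype(np.float32)); print(n,'tile',st[i,4],np.round(c,4),np.round(wh,4),round(ang,1),np.round(np.median(q[:,2]),4),'px',st[i,:4])
        else:
            rect((z>.038)&(z<.047)&(sat>60),'rack top'); rect((z>.075)&(z<.1),'tall'); rect((z>.05)&(z<.066),'mid')
E
```

```text
scene rail top 925 c [0.7155 0.1066] wh [0.214 0.252] ang 0.9 z 0.053
scene tile 167 [0.768  0.1221] [0.0296 0.0795] 48.1 0.0333 px [315 172  32   8]
scene tile 510 [0.5536 0.1802] [0.0504 0.0753] 89.8 0.0336 px [237 195  37  27]
scene tile 557 [0.5702 0.1041] [0.0784 0.0498] 1.0 0.0334 px [266 208  37  29]
scene tile 606 [0.5699 0.0284] [0.0751 0.0492] 0.8 0.0332 px [292 224  38  31]
scene rack top 625 c [0.4701 0.4228] wh [0.0768 0.1106] ang 82.1 z 0.0434
scene tall 87 c [0.4392 0.4246] wh [0.045  0.0082] ang 82.1 z 0.0905
scene mid 106 c [0.4686 0.4199] wh [0.047  0.0689] ang 83.5 z 0.0578
top rail top 733 c [0.6213 0.1033] wh [0.0232 0.247 ] ang 0.8 z 0.0523
top tile 457 [0.5703 0.0274] [0.0737 0.0484] 1.6 0.0327 px [308 186  21  27]
top tile 451 [0.5694 0.1021] [0.0743 0.0472] 1.9 0.0323 px [281 188  21  28]
top tile 480 [0.5546 0.1764] [0.0744 0.0497] 0.6 0.0325 px [255 196  20  27]
top rack top 919 c [0.4696 0.4194] wh [0.0707 0.1106] ang 82.9 z 0.0427
top tall 65 c [0.4404 0.4236] wh [0.0451 0.0077] ang 85.0 z 0.0921
top mid 67 c [0.4695 0.4194] wh [0.0454 0.0681] ang 84.3 z 0.0575
```

Both cameras agree to about 2–3 mm:
- **Wide gap:** the left tile, centre near (0.554, 0.178), has a gap of about 17–18 mm. The other two have about 3 mm.
- **Tall plate:** near (0.440, 0.424), rack yaw about −7°. The rail's yaw is about +0.9°.

I'll move above the plate and look closely with the wrist camera.

>>> {"api": "drive_tool", "payload": {"motion": [[0,0,-10,0.03,-0.008,0,0.45],[0,0,-20,0.06,-0.016,0,0.45],[0,0,-30,0.09,-0.024,0,0.45],[0,0,-40,0.12,-0.032,0,0.45],[0,0,-50,0.15,-0.04,0,0.45],[0,0,-60,0.18,-0.048,0,0.45],[0,0,-70,0.21,-0.056,0,0.45],[0,0,-75,0.242,-0.062,0,0.45],[0,0,-75,0.242,-0.062,0,0.45],[0,0,-75,0.242,-0.062,0,0.45]]}}

```text
time: 1.35
tool_pos: [0.4398, 0.4239, 0.2198]
eef_rot: [-1.571, 0.001, -0.125]
wrist_force: [0.5, 1.0, 0.6]
width: 0.45
```

```bash
python3 - <<'E'
from h import *
f=snap('wrist'); pickle.dump(f,open('w1.pkl','wb')); cv2.imwrite('pics/w1.png',cv2.resize(f['frame'],(800,600)))
s=f['state']; print(s['tool_pos'],np.degrees(s['eef_rot']),s['joint_pos'],s['width'],s['time']); print(f['mount'])
P=cloud(f)
Q=P.reshape(-1,3); 
m=(Q[:,2]>.075)&(Q[:,2]<.1)&(np.hypot(Q[:,0]-.44,Q[:,1]-.424)<.04)
q=Q[m]; print(len(q), cv2.minAreaRect(q[:,:2].astype(np.float32)) if len(q)>5 else '', np.median(q[:,2]) if len(q) else '')
E
```

```text
[0.43984986 0.42390042 0.21978204] [-9.00352889e+01  5.86065463e-02 -7.16345367e+00] [6.47160881e-01 4.58003439e-01 9.52157378e-02 1.20917112e+00
 2.72436499e-04 2.34298259e+00] 0.44963490660202665 1.35
[[ 9.99999497e-01 -4.04995900e-04  9.17878636e-04 -5.47551545e-04]
 [-9.95334466e-04 -2.85749313e-01  9.58303887e-01 -1.53360659e-01]
 [-1.25825955e-04 -9.58304318e-01 -2.85749573e-01  7.24045799e-02]
 [ 0.00000000e+00  0.00000000e+00  0.00000000e+00  1.00000000e+00]]
461 ((0.4402812123298645, 0.42501407861709595), (0.044237129390239716, 0.007244147825986147), 82.82332611083984) 0.0926172817424954
```

View pics/w1.png

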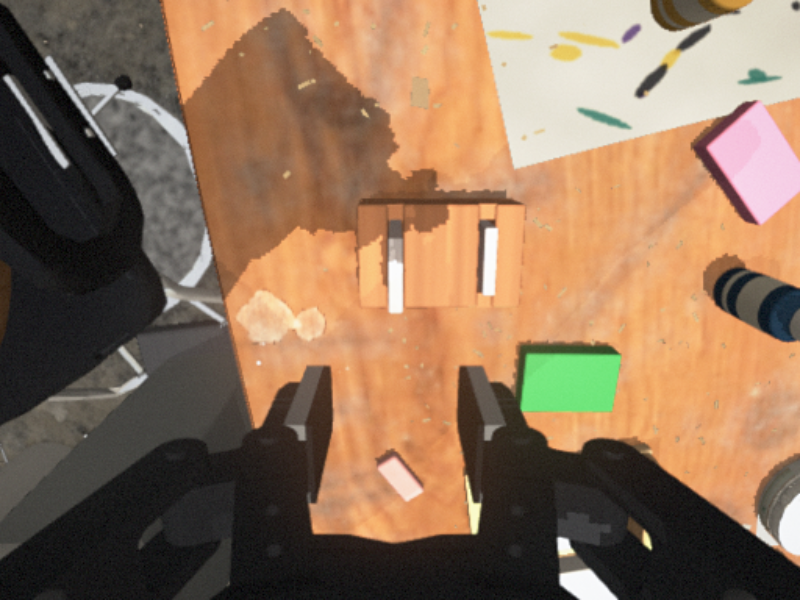

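Picture 3 shows the tall plate at (396,265), centred between the fingers (at x≈315 and 475), and the short plate at (488,258). The green block at (570,378) and the pink blocks are look-alikes or bystanders. Yaw matches, so I'll go down and grip.

>>> {"api": "drive_tool", "payload": {"motion": [[0,0,0,0.0005,0.001,-0.04,0.45],[0,0,0,0.0005,0.001,-0.08,0.45],[0,0,0,0.0005,0.001,-0.11,0.45],[0,0,0,0.0005,0.001,-0.135,0.45],[0,0,0,0.0005,0.001,-0.15,0.45],[0,0,0,0.0005,0.001,-0.15,0.3],[0,0,0,0.0005,0.001,-0.15,0.15],[0,0,0,0.0005,0.001,-0.15,0.0],[0,0,0,0.0005,0.001,-0.15,0.0],[0,0,0,0.0005,0.001,-0.15,0.0]], "squeeze": 40}}

```text
time: 2.65
tool_pos: [0.4416, 0.4256, 0.0715]
eef_rot: [-1.569, -0.001, -0.126]
wrist_force: [-0.7, -0.5, 6.3]
width: 0.073
```

>>> {"api": "drive_tool", "payload": {"motion": [[0,0,0,0,0,0.005,0],[0,0,0,0,0,0.015,0],[0,0,0,0,0,0.03,0],[0,0,0,0,0,0.045,0],[0,0,0,0,0,0.06,0],[0,0,0,0,0,0.08,0],[0,0,0,0,0,0.1,0],[0,0,0,0,0,0.12,0],[0,0,0,0,0,0.12,0],[0,0,0,0,0,0.12,0]]}}

```text
time: 3.9
tool_pos: [0.4408, 0.4248, 0.1897]
eef_rot: [-1.571, 0.0, -0.126]
wrist_force: [0.3, 0.2, -1.0]
width: 0.072
```

```bash
python3 - <<'E'
from h import *
f=snap('wrist'); pickle.dump(f,open('w2.pkl','wb'))
g=snap('scene'); pickle.dump(g,open('s2.pkl','wb'))
a=cv2.resize(f['frame'],(400,300)); c=g['frame'][80:230,100:300]; cv2.imwrite('pics/w2.png',np.hstack([a,cv2.resize(c,(400,300))]))
s=f['state']; print(s['tool_pos'],np.degrees(s['eef_rot']),s['width'],s['wrist_force'])
P=cloud(g); Q=P.reshape(-1,3); t=s['tool_pos']
m=(np.hypot(Q[:,0]-t[0],Q[:,1]-t[1])<.04)&(Q[:,2]>.06)
print('scene pts z range',m.sum(),np.nanmin(Q[m,2]) if m.any() else '')
P=cloud(f).reshape(-1,3); T=rot(s['eef_rot']); L=(P-t)@T
m=(abs(L[:,0])<.012)&(abs(L[:,2])<.035)&(abs(L[:,1])<.08)
q=L[m]; print(m.sum(), np.nanpercentile(q,[1,50,99],axis=0) if m.any() else '')
E
```

```text
[0.44079212 0.42481708 0.1897434 ] [-9.00240168e+01  2.38220334e-02 -7.21987040e+00] 0.07236447883659586 [ 0.26384216  0.19686775 -1.00962762]
scene pts z range 3907 0.12729291280043986
6570 [[-1.16392148e-02 -7.95023033e-02 -1.96833488e-02]
 [-8.09774094e-05 -4.36331292e-02  1.08741229e-02]
 [ 1.16706890e-02  4.75009648e-02  2.15029306e-02]]
```

View pics/w2.png

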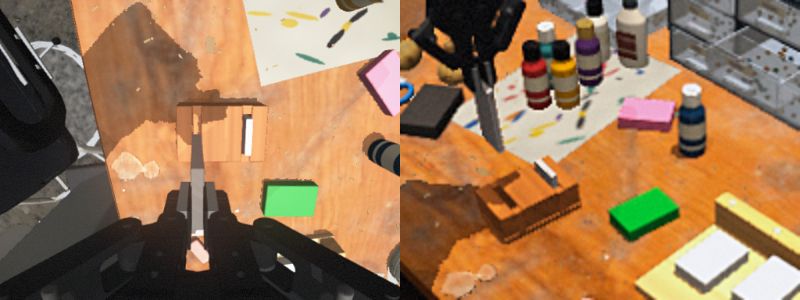

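Picture 4 shows the plate held upright and clear of the rack (right panel at (487,110)), with the short plate still in its slot. Now I'll carry it over near the board and measure the gap with the wrist camera.

>>> {"api": "drive_tool", "payload": {"motion": [[0,0,2,0.01,-0.03,0.01,0],[0,0,4,0.03,-0.07,0.02,0],[0,0,6,0.05,-0.11,0.02,0],[0,0,8,0.075,-0.16,0.02,0],[0,0,8.1,0.1,-0.21,0.02,0],[0,0,8.1,0.125,-0.25,0.02,0],[0,0,8.1,0.14,-0.275,0.02,0],[0,0,8.1,0.149,-0.285,0.02,0],[0,0,8.1,0.149,-0.285,0.02,0],[0,0,8.1,0.149,-0.285,0.02,0]]}}

```text
time: 5.25
tool_pos: [0.5894, 0.1411, 0.21]
eef_rot: [-1.571, 0.001, 0.017]
wrist_force: [0.1, -0.2, -0.5]
width: 0.078
```

```bash
python3 - <<'E'
from h import *
f=snap('wrist'); pickle.dump(f,open('w3.pkl','wb')); cv2.imwrite('pics/w3.png',cv2.resize(f['frame'],(800,600)))
s=f['state']; print(s['tool_pos'],np.degrees(s['eef_rot']),s['joint_pos'],s['width'],s['time'])
P=cloud(f); Q=P.reshape(-1,3)
def fit(lo,hi,x0,x1,y0,y1,l):
    m=(Q[:,2]>lo)&(Q[:,2]<hi)&(Q[:,0]>x0)&(Q[:,0]<x1)&(Q[:,1]>y0)&(Q[:,1]<y1); q=Q[m]
    print(l,m.sum(),cv2.minAreaRect(q[:,:2].astype(np.float32)),'z',np.median(q[:,2]))
    for y in np.arange(y0,y1,.01):
        k=q[(q[:,1]>=y)&(q[:,1]<y+.01)]
        if len(k)>5: print('  y %.3f xmin %.4f xmax %.4f n%d'%(y,np.percentile(k[:,0],1),np.percentile(k[:,0],99),len(k)))
fit(.048,.058,.59,.65,.1,.26,'rail'); fit(.028,.037,.5,.603,.148,.21,'tile')
E
```

```text
[0.58935426 0.14114097 0.21000132] [-8.99832212e+01  4.00539076e-02  9.47471478e-01] [1.14271539e-01 4.52310403e-01 6.04561236e-02 1.17960921e+00
 3.59663654e-04 1.66853135e+00] 0.0780330633831521 5.25
rail 3026 ((0.6204859614372253, 0.16444627940654755), (0.022344812750816345, 0.12902967631816864), 0.9437195658683777) z 0.051728190552864206
  y 0.100 xmin 0.6105 xmax 0.6320 n210
  y 0.110 xmin 0.6102 xmax 0.6315 n206
  y 0.120 xmin 0.6102 xmax 0.6320 n222
  y 0.130 xmin 0.6104 xmax 0.6313 n215
  y 0.140 xmin 0.6101 xmax 0.6318 n229
  y 0.150 xmin 0.6098 xmax 0.6312 n229
  y 0.160 xmin 0.6096 xmax 0.6312 n233
  y 0.170 xmin 0.6099 xmax 0.6312 n248
  y 0.180 xmin 0.6096 xmax 0.6306 n243
  y 0.190 xmin 0.6094 xmax 0.6304 n246
  y 0.200 xmin 0.6092 xmax 0.6296 n247
  y 0.210 xmin 0.6096 xmax 0.6302 n261
  y 0.220 xmin 0.6092 xmax 0.6296 n237
tile 3688 ((0.5536125898361206, 0.17933639883995056), (0.07516852021217346, 0.049381956458091736), 0.8465620875358582) z 0.03160792101632359
  y 0.148 xmin 0.5181 xmax 0.5905 n248
  y 0.158 xmin 0.5177 xmax 0.5913 n715
  y 0.168 xmin 0.5172 xmax 0.5912 n724
  y 0.178 xmin 0.5175 xmax 0.5910 n747
  y 0.188 xmin 0.5170 xmax 0.5908 n768
  y 0.198 xmin 0.5174 xmax 0.5907 n486
```

View pics/w3.png

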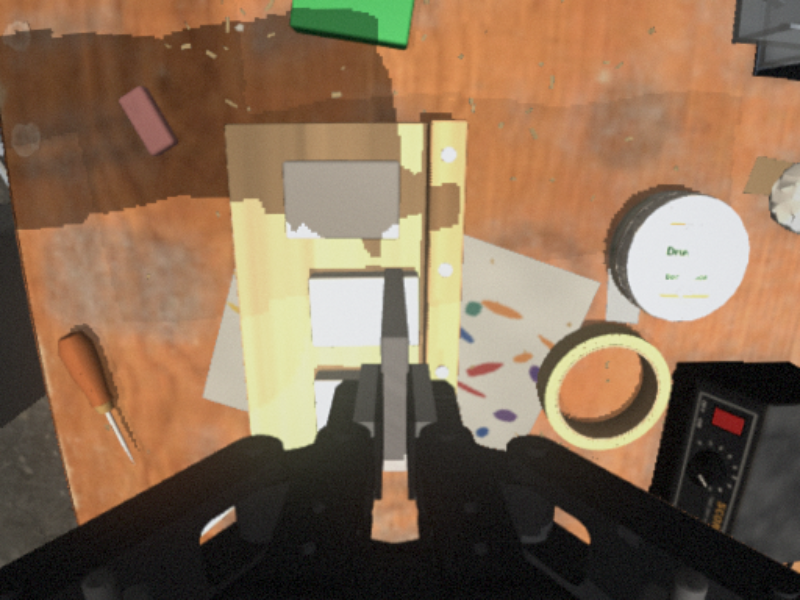

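Picture 5 shows the wide-gap tile at (342,200) and the rail at (447,270). The middle tile is nearly against the rail. The gap runs from x≈0.591 to 0.609 at y≈0.179, and the plate and rail yaw both read 0.95°. I'll move over the gap and lower most of the way.

>>> {"api": "drive_tool", "payload": {"motion": [[0,0,0,0.006,0.02,0,0],[0,0,0,0.0126,0.038,0,0],[0,0,0,0.0126,0.038,-0.02,0],[0,0,0,0.0126,0.038,-0.05,0],[0,0,0,0.0126,0.038,-0.075,0],[0,0,0,0.0126,0.038,-0.095,0],[0,0,0,0.0126,0.038,-0.11,0],[0,0,0,0.0126,0.038,-0.12,0],[0,0,0,0.0126,0.038,-0.125,0],[0,0,0,0.0126,0.038,-0.127,0]]}}

```text
time: 6.55
tool_pos: [0.6029, 0.1781, 0.0834]
eef_rot: [-1.571, -0.0, 0.015]
wrist_force: [0.1, 0.0, -1.3]
width: 0.079
```

>>> {"api": "drive_tool", "payload": {"motion": [[0,0,0,0,0,-0.001,0],[0,0,0,0,0,-0.002,0],[0,0,0,0,0,-0.003,0],[0,0,0,0,0,-0.004,0],[0,0,0,0,0,-0.005,0],[0,0,0,0,0,-0.005,0],[0,0,0,0,0,-0.005,0]]}}

```text
time: 7.42
tool_pos: [0.6027, 0.178, 0.0782]
eef_rot: [-1.571, -0.0, 0.015]
wrist_force: [-0.3, -0.7, -0.8]
width: 0.078
```

>>> {"api": "drive_tool", "payload": {"motion": [[0,0,0,0,0.0005,-0.0005,0],[0,0,0,0,0.001,-0.001,0],[0,0,0,0,0.001,-0.0015,0],[0,0,0,0,0.001,-0.002,0],[0,0,0,0,0.001,-0.002,0]]}}

```text
time: 8.05
tool_pos: [0.6025, 0.179, 0.0761]
eef_rot: [-1.571, 0.0, 0.015]
wrist_force: [0.3, -0.3, -0.8]
width: 0.077
```

>>> {"api": "drive_tool", "payload": {"motion": [[0,0,0,0,0,-0.0005,0],[0,0,0,0,0,-0.001,0],[0,0,0,0,0,-0.001,0]]}}

```text
time: 8.43
tool_pos: [0.6028, 0.179, 0.0755]
eef_rot: [-1.571, -0.001, 0.015]
wrist_force: [0.1, -0.3, 2.5]
width: 0.08
```

Contact is felt: the vertical force rises by about 3 N at the expected height. I'll release gently.

>>> {"api": "drive_tool", "payload": {"motion": [[0,0,0,0,0,0,0.07],[0,0,0,0,0,0,0.1],[0,0,0,0,0,0,0.13],[0,0,0,0,0,0,0.17],[0,0,0,0,0,0,0.22],[0,0,0,0,0,0,0.28],[0,0,0,0,0,0,0.35],[0,0,0,0,0,0,0.4],[0,0,0,0,0,0,0.4]], "squeeze": 20}}

```text
time: 9.55
tool_pos: [0.6026, 0.179, 0.0752]
eef_rot: [-1.571, -0.0, 0.015]
wrist_force: [-0.1, 0.7, 0.1]
width: 0.398
```

```bash
python3 - <<'E'
from h import *
f=snap('scene'); pickle.dump(f,open('s4.pkl','wb')); s=f['state']; print(s['tool_pos'],s['width'],s['wrist_force'])
c=f['frame'][140:290,200:400]; cv2.imwrite('pics/s4.png',cv2.resize(c,(800,600),interpolation=cv2.INTER_CUBIC))
E
```

```text
[0.6026473  0.17903435 0.07523719] 0.39824168815643163 [-0.07824881  0.73870203  0.12204917]
```

View pics/s4.png

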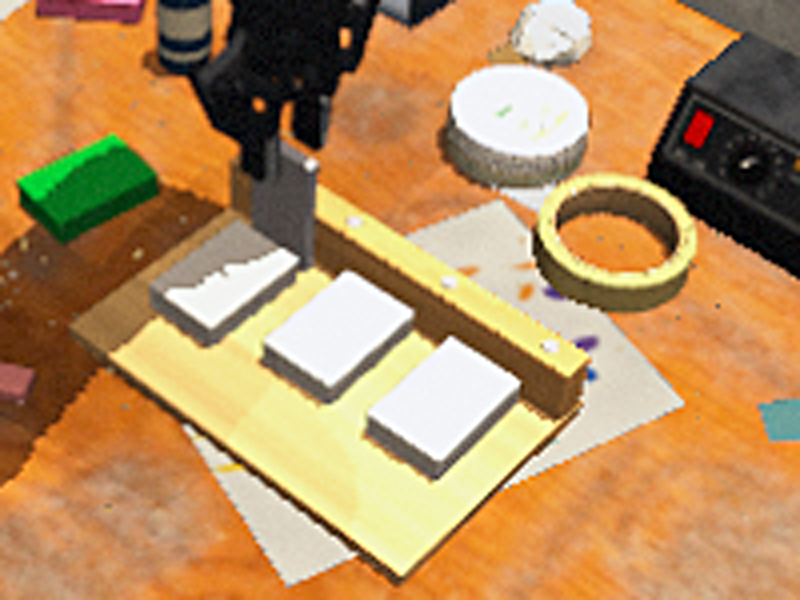

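Picture 6 shows the plate standing free at (285,205), between the left tile and the rail, with the fingers open. I'll go straight up and back, close the fingers, then descend in front of the tile.

>>> {"api": "drive_tool", "payload": {"motion": [[0,0,0,0,0,0.01,0.4],[0,0,0,0,0,0.03,0.4],[0,0,0,0,0,0.06,0.4],[0,0,0,0,0,0.09,0.4],[0,0,0,-0.01,0,0.11,0.4],[0,0,0,-0.04,0,0.11,0.2],[0,0,0,-0.08,0,0.1,0],[0,0,0,-0.11,0,0.08,0],[0,0,0,-0.118,0,0.06,0],[0,0,0,-0.118,0,0.05,0]], "squeeze": 60}}

```text
time: 10.85
tool_pos: [0.4831, 0.1789, 0.1248]
eef_rot: [-1.571, 0.001, 0.016]
wrist_force: [-0.1, -0.0, 0.5]
width: -0.001
```

>>> {"api": "drive_tool", "payload": {"motion": [[0,0,0,0,0,-0.03,0],[0,0,0,0,0,-0.06,0],[0,0,0,0,0,-0.08,0],[0,0,0,0,0,-0.09,0],[0,0,0,0,0,-0.096,0],[0,0,0,0,0,-0.096,0],[0,0,0,0,0,-0.096,0]]}}

```text
time: 11.72
tool_pos: [0.4852, 0.1791, 0.0298]
eef_rot: [-1.571, -0.001, 0.015]
wrist_force: [-0.8, 0.5, 1.2]
width: 0.002
```

```bash
python3 - <<'E'
from h import *
f=snap('scene'); g=snap('wrist'); pickle.dump(f,open('s5.pkl','wb')); s=f['state']; print(s['tool_pos'],s['width'],s['wrist_force'],s['time'])
c=f['frame'][140:290,200:400]; cv2.imwrite('pics/s5.png',np.hstack([cv2.resize(c,(400,300),interpolation=cv2.INTER_CUBIC),cv2.resize(g['frame'],(400,300))]))
E
```

```text
[0.48518985 0.17912977 0.02983846] 0.0019315613745387139 [-0.7745609   0.46360056  1.16001834] 11.725
```

View pics/s5.png

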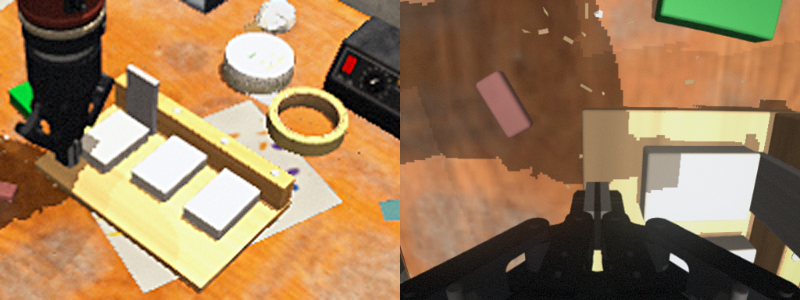

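Picture 7 shows the plate still upright in the gap, with the closed fingers in front of the left tile and lined up with its middle. I'll approach and push slowly, watching the force.

>>> {"api": "drive_tool", "payload": {"motion": [[0,0,0,0.004,0,0,0],[0,0,0,0.008,0,0,0],[0,0,0,0.011,0,0,0],[0,0,0,0.013,0,0,0],[0,0,0,0.0145,0,0,0],[0,0,0,0.016,0,0,0],[0,0,0,0.0175,0,0,0],[0,0,0,0.019,0,0,0],[0,0,0,0.02,0,0,0],[0,0,0,0.02,0,0,0]]}}

```text
time: 13.08
tool_pos: [0.5047, 0.179, 0.0292]
eef_rot: [-1.571, -0.0, 0.015]
wrist_force: [-0.2, -0.4, 1.3]
width: -0.005
```

>>> {"api": "drive_tool", "payload": {"motion": [[0,0,0,0.0005,0,0,0],[0,0,0,0.001,0,0,0],[0,0,0,0.0015,0,0,0],[0,0,0,0.002,0,0,0],[0,0,0,0.0025,0,0,0],[0,0,0,0.003,0,0,0],[0,0,0,0.003,0,0,0]]}}

```text
time: 13.95
tool_pos: [0.5077, 0.179, 0.0292]
eef_rot: [-1.571, -0.0, 0.015]
wrist_force: [0.3, 0.8, 0.2]
width: -0.002
```

>>> {"api": "drive_tool", "payload": {"motion": [[0,0,0,0.0005,0,0,0],[0,0,0,0.001,0,0,0],[0,0,0,0.0015,0,0,0],[0,0,0,0.002,0,0,0],[0,0,0,0.0025,0,0,0],[0,0,0,0.003,0,0,0],[0,0,0,0.0035,0,0,0],[0,0,0,0.004,0,0,0]]}}

```text
time: 14.95
tool_pos: [0.5117, 0.179, 0.0292]
eef_rot: [-1.571, -0.0, 0.015]
wrist_force: [0.0, 0.6, 0.4]
width: 0.003
```

>>> {"api": "drive_tool", "payload": {"motion": [[0,0,0,0.0005,0,0,0],[0,0,0,0.001,0,0,0],[0,0,0,0.0015,0,0,0],[0,0,0,0.002,0,0,0],[0,0,0,0.0025,0,0,0],[0,0,0,0.003,0,0,0],[0,0,0,0.0035,0,0,0]]}}

```text
time: 15.82
tool_pos: [0.5151, 0.179, 0.0292]
eef_rot: [-1.571, 0.0, 0.015]
wrist_force: [-0.0, 0.8, -0.4]
width: 0.0
```

There's no force yet, although the tool is near the face I measured. I'll check before going on.

```bash
python3 - <<'E'
from h import *
f=snap('scene'); g=snap('wrist'); s=g['state']; print(s['tool_pos'],s['wrist_force'])
c=f['frame'][150:255,210:350]; cv2.imwrite('pics/s6.png',np.hstack([cv2.resize(c,(400,300),interpolation=cv2.INTER_CUBIC),cv2.resize(g['frame'][120:312,256:512],(400,300))]))
for n,F in(('s',f),('w',g)):
    Q=cloud(F).reshape(-1,3)
    m=(Q[:,2]>.028)&(Q[:,2]<.036)&(Q[:,0]>.49)&(Q[:,0]<.605)&(Q[:,1]>.15)&(Q[:,1]<.206)
    for y in np.arange(.15,.205,.008):
        k=Q[m&(Q[:,1]>=y)&(Q[:,1]<y+.008)]
        if len(k)>8: print(n,'y %.3f x %.4f %.4f n%d'%(y,np.percentile(k[:,0],2),np.percentile(k[:,0],98),len(k)))
E
```

```text
[0.51522976 0.17900417 0.02920563] [ 0.11256804 -0.41927259 -0.14404156]
s y 0.150 x 0.5183 0.5996 n55
s y 0.158 x 0.5174 0.6013 n94
s y 0.166 x 0.5170 0.5995 n87
s y 0.174 x 0.5169 0.5983 n81
s y 0.182 x 0.5426 0.5992 n58
s y 0.190 x 0.5459 0.6006 n50
s y 0.198 x 0.5431 0.5994 n34
w y 0.150 x 0.5379 0.5983 n301
w y 0.158 x 0.5353 0.5983 n1483
w y 0.166 x 0.5334 0.5983 n1621
w y 0.174 x 0.5252 0.5981 n1850
w y 0.182 x 0.5185 0.5980 n2178
w y 0.190 x 0.5178 0.5979 n2335
w y 0.198 x 0.5178 0.6005 n2227
```

View pics/s6.png

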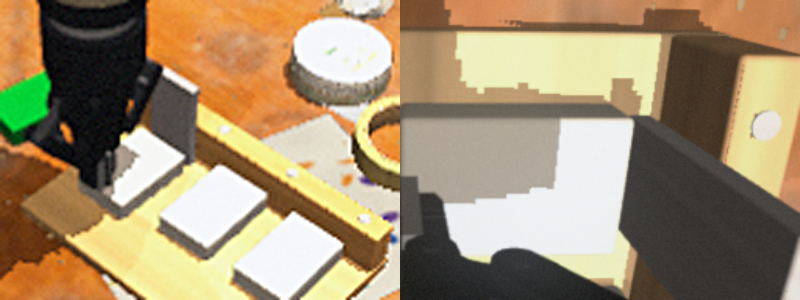

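```bash
python3 - <<'E'
from h import *
g=snap('wrist'); f=snap('scene')
for n,F in(('w',g),('s',f)):
    Q=cloud(F).reshape(-1,3)
    m=(Q[:,2]>.0295)&(Q[:,2]<.0345)&(Q[:,1]>.155)&(Q[:,1]<.203)
    h,e=np.histogram(Q[m,0],np.arange(.506,.61,.002)); print(n,[(round(a,3),int(b)) for a,b in zip(e,h)])
    # points nearest fingers: low points above tile/board around tool
    m=(abs(Q[:,0]-.5152)<.03)&(abs(Q[:,1]-.179)<.02)&(Q[:,2]>.036)&(Q[:,2]<.06)
    q=Q[m]; print(n,'finger',len(q),np.round(np.nanpercentile(q,[2,50,98],axis=0),4) if len(q) else '')
E
```

```text
w [(np.float64(0.506), 0), (np.float64(0.508), 0), (np.float64(0.51), 0), (np.float64(0.512), 0), (np.float64(0.514), 0), (np.float64(0.516), 134), (np.float64(0.518), 141), (np.float64(0.52), 144), (np.float64(0.522), 182), (np.float64(0.524), 185), (np.float64(0.526), 192), (np.float64(0.528), 192), (np.float64(0.53), 216), (np.float64(0.532), 269), (np.float64(0.534), 307), (np.float64(0.536), 333), (np.float64(0.538), 328), (np.float64(0.54), 338), (np.float64(0.542), 334), (np.float64(0.544), 336), (np.float64(0.546), 326), (np.float64(0.548), 331), (np.float64(0.55), 306), (np.float64(0.552), 319), (np.float64(0.554), 312), (np.float64(0.556), 306), (np.float64(0.558), 315), (np.float64(0.56), 314), (np.float64(0.562), 315), (np.float64(0.564), 318), (np.float64(0.566), 332), (np.float64(0.568), 324), (np.float64(0.57), 317), (np.float64(0.572), 320), (np.float64(0.574), 314), (np.float64(0.576), 316), (np.float64(0.578), 325), (np.float64(0.58), 309), (np.float64(0.582), 307), (np.float64(0.584), 313), (np.float64(0.586), 315), (np.float64(0.588), 293), (np.float64(0.59), 89),
[... 893 characters left out ...]
(0.556), 7), (np.float64(0.558), 8), (np.float64(0.56), 12), (np.float64(0.562), 10), (np.float64(0.564), 9), (np.float64(0.566), 11), (np.float64(0.568), 10), (np.float64(0.57), 13), (np.float64(0.572), 8), (np.float64(0.574), 6), (np.float64(0.576), 10), (np.float64(0.578), 5), (np.float64(0.58), 9), (np.float64(0.582), 13), (np.float64(0.584), 9), (np.float64(0.586), 10), (np.float64(0.588), 9), (np.float64(0.59), 3), (np.float64(0.592), 1), (np.float64(0.594), 0), (np.float64(0.596), 3), (np.float64(0.598), 15), (np.float64(0.6), 4), (np.float64(0.602), 1), (np.float64(0.604), 0), (np.float64(0.606), 0)]
s finger 58 [[0.5013 0.1681 0.0368]
 [0.5098 0.1726 0.0543]
 [0.5316 0.1853 0.0594]]
```

The tile hasn't moved (0.516–0.591) and there's no force, so the fingertips must be passing just above its top. I'll check the real tip height from the stored frame taken in front of the tile.

```bash
python3 - <<'E'
from h import *
f=pickle.load(open('s5.pkl','rb')); s=f['state']; t=s['tool_pos']; Q=cloud(f).reshape(-1,3)
m=(abs(Q[:,0]-t[0])<.02)&(abs(Q[:,1]-t[1])<.016)&(Q[:,2]<.08)
h,e=np.histogram(Q[m,2],np.arange(.006,.08,.003)); print(t,[(round(float(a),3),int(b)) for a,b in zip(e,h)])
f=pickle.load(open('s4.pkl','rb')); s=f['state']; t=s['tool_pos']; Q=cloud(f).reshape(-1,3)
g=pickle.load(open('w3.pkl','rb')); t=g['state']['tool_pos']; L=(cloud(g).reshape(-1,3)-t)@rot(g['state']['eef_rot'])
m=(abs(L[:,0])>.006)&(abs(L[:,0])<.02)&(abs(L[:,2])<.014)&(L[:,1]<.04)
h,e=np.histogram(L[m,1],np.arange(-.08,.04,.004)); print('tool-y of finger pts',[(round(float(a),3),int(b)) for a,b in zip(e,h)])
E
```

```text
[0.48518985 0.17912977 0.02983846] [(0.006, 8), (0.009, 22), (0.012, 104), (0.015, 23), (0.018, 0), (0.021, 0), (0.024, 0), (0.027, 0), (0.03, 0), (0.033, 0), (0.036, 0), (0.039, 0), (0.042, 2), (0.045, 3), (0.048, 8), (0.051, 12), (0.054, 13), (0.057, 11), (0.06, 10), (0.063, 13), (0.066, 12), (0.069, 11), (0.072, 6), (0.075, 9)]
tool-y of finger pts [(-0.08, 49), (-0.076, 40), (-0.072, 196), (-0.068, 535), (-0.064, 568), (-0.06, 685), (-0.056, 373), (-0.052, 136), (-0.048, 140), (-0.044, 156), (-0.04, 253), (-0.036, 218), (-0.032, 220), (-0.028, 193), (-0.024, 185), (-0.02, 127), (-0.016, 26), (-0.012, 0), (-0.008, 0), (-0.004, 0), (0.0, 0), (0.004, 0), (0.008, 0), (0.012, 0), (0.016, 0), (0.02, 0), (0.024, 0), (0.028, 0), (0.032, 0)]
```

The fingertips are actually about 13 mm behind the reported TCP, not 11 mm ahead: the lowest finger points are at z≈0.042 with the TCP at 0.030. That explains the missed contact, and it also means the plate was held by its upper edge. I'll back off and lower in steps, checking force.

>>> {"api": "drive_tool", "payload": {"motion": [[0,0,0,-0.004,0,0,0],[0,0,0,-0.012,0,0,0],[0,0,0,-0.02,0,0,0],[0,0,0,-0.027,0,0,0],[0,0,0,-0.03,0,0,0],[0,0,0,-0.03,0,-0.003,0],[0,0,0,-0.03,0,-0.006,0],[0,0,0,-0.03,0,-0.008,0],[0,0,0,-0.03,0,-0.01,0],[0,0,0,-0.03,0,-0.01,0]]}}

```text
time: 17.27
tool_pos: [0.485, 0.179, 0.019]
eef_rot: [-1.571, 0.0, 0.015]
wrist_force: [-0.2, -1.0, -0.5]
width: 0.002
```

>>> {"api": "drive_tool", "payload": {"motion": [[0,0,0,0,0,-0.003,0],[0,0,0,0,0,-0.006,0],[0,0,0,0,0,-0.009,0],[0,0,0,0,0,-0.011,0],[0,0,0,0,0,-0.011,0]]}}

```text
time: 17.9
tool_pos: [0.485, 0.179, 0.008]
eef_rot: [-1.571, 0.0, 0.015]
wrist_force: [0.4, -0.2, 0.1]
width: 0.001
```

```bash
python3 - <<'E'
from h import *
f=snap('scene'); s=f['state']; t=s['tool_pos']; Q=cloud(f).reshape(-1,3); print(t,s['wrist_force'],s['joint_pos'])
m=(abs(Q[:,0]-t[0])<.02)&(abs(Q[:,1]-t[1])<.016)&(Q[:,2]<.05)
h,e=np.histogram(Q[m,2],np.arange(.006,.05,.003)); print([(round(float(a),3),int(b)) for a,b in zip(e,h)])
c=f['frame'][150:255,210:350]; cv2.imwrite('pics/s7.png',cv2.resize(c,(800,600),interpolation=cv2.INTER_CUBIC))
E
```

```text
[0.48498335 0.17900133 0.00803032] [ 0.35783201 -0.16548897  0.11488104] [ 2.12077622e-01  4.98100638e-01 -4.68284689e-01  6.04739642e-01
  1.81874111e-05  1.76746100e+00]
[(0.006, 7), (0.009, 19), (0.012, 63), (0.015, 13), (0.018, 1), (0.021, 1), (0.024, 4), (0.027, 8), (0.03, 12), (0.033, 10), (0.036, 15), (0.039, 9), (0.042, 14), (0.045, 9)]
```

View pics/s7.png

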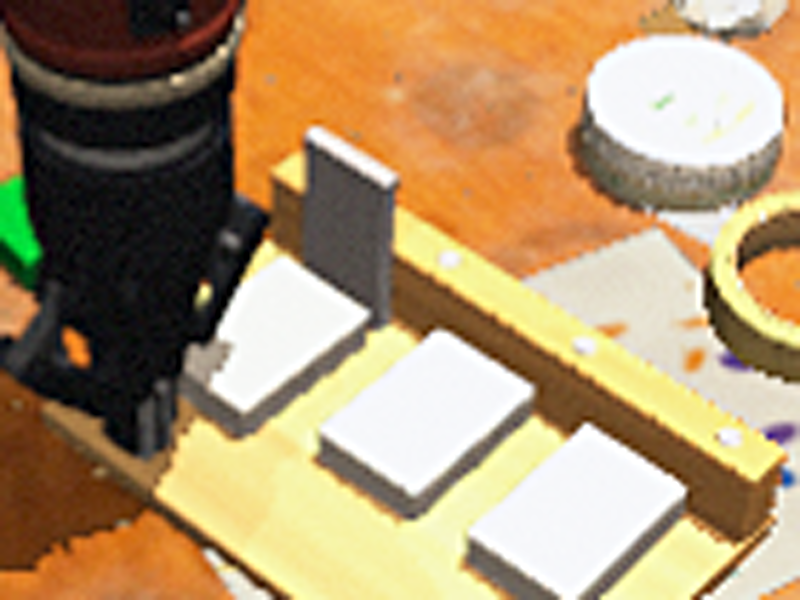

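Picture 9 shows the fingertips now low in front of the left tile (150,440), the plate upright at (350,230), and the other tiles unmoved. I'll lower 3 mm more and push slowly.

>>> {"api": "drive_tool", "payload": {"motion": [[0,0,0,0.003,0,-0.0015,0],[0,0,0,0.007,0,-0.003,0],[0,0,0,0.011,0,-0.003,0],[0,0,0,0.013,0,-0.003,0],[0,0,0,0.015,0,-0.003,0],[0,0,0,0.016,0,-0.003,0],[0,0,0,0.017,0,-0.003,0],[0,0,0,0.018,0,-0.003,0],[0,0,0,0.019,0,-0.003,0],[0,0,0,0.02,0,-0.003,0]]}}

```text
time: 19.2
tool_pos: [0.5046, 0.179, 0.0051]
eef_rot: [-1.571, 0.001, 0.015]
wrist_force: [-3.2, 0.2, 2.4]
width: -0.001
```

>>> {"api": "drive_tool", "payload": {"motion": [[0,0,0,0.0005,0,0,0],[0,0,0,0.001,0,0,0],[0,0,0,0.0015,0,0,0],[0,0,0,0.002,0,0,0],[0,0,0,0.0025,0,0,0],[0,0,0,0.003,0,0,0]]}}

```text
time: 19.95
tool_pos: [0.5082, 0.179, 0.0052]
eef_rot: [-1.571, -0.0, 0.015]
wrist_force: [-1.3, -0.0, 0.2]
width: 0.004
```

Contact: the tile slides with about 1–3 N. I'll continue.

>>> {"api": "drive_tool", "payload": {"motion": [[0,0,0,0.0005,0,0,0],[0,0,0,0.001,0,0,0],[0,0,0,0.0015,0,0,0],[0,0,0,0.002,0,0,0],[0,0,0,0.0025,0,0,0],[0,0,0,0.003,0,0,0]]}}

```text
time: 20.7
tool_pos: [0.511, 0.179, 0.0052]
eef_rot: [-1.571, 0.0, 0.015]
wrist_force: [-1.0, -0.5, 0.1]
width: 0.0
```

>>> {"api": "drive_tool", "payload": {"motion": [[0,0,0,0.0003,0,0,0],[0,0,0,0.0006,0,0,0],[0,0,0,0.0009,0,0,0],[0,0,0,0.0012,0,0,0],[0,0,0,0.0015,0,0,0]]}}

```text
time: 21.32
tool_pos: [0.5127, 0.179, 0.0052]
eef_rot: [-1.571, -0.0, 0.015]
wrist_force: [-1.2, -0.1, -1.0]
width: -0.001
```

>>> {"api": "drive_tool", "payload": {"motion": [[0,0,0,0.0003,0,0,0],[0,0,0,0.0006,0,0,0],[0,0,0,0.0009,0,0,0],[0,0,0,0.001,0,0,0]]}}

```text
time: 21.82
tool_pos: [0.5129, 0.179, 0.0051]
eef_rot: [-1.571, 0.001, 0.016]
wrist_force: [-4.5, 0.5, 3.8]
width: 0.002
```

>>> {"api": "drive_tool", "payload": {"motion": [[0,0,0,0.0003,0,0,0],[0,0,0,0.0006,0,0,0],[0,0,0,0.0009,0,0,0],[0,0,0,0.0012,0,0,0],[0,0,0,0.0012,0,0,0]]}}

```text
time: 22.45
tool_pos: [0.5129, 0.179, 0.0051]
eef_rot: [-1.571, 0.003, 0.016]
wrist_force: [-9.2, -0.1, 5.7]
width: 0.001
```

```bash
python3 - <<'E'
from h import *
f=snap('scene'); g=snap('wrist'); s=g['state']; print(s['tool_pos'],s['wrist_force'],s['time'])
c=f['frame'][150:255,210:350]; cv2.imwrite('pics/s8.png',np.hstack([cv2.resize(c,(400,300),interpolation=cv2.INTER_CUBIC),cv2.resize(g['frame'][100:292,256:512],(400,300))]))
Q=cloud(g).reshape(-1,3)
m=(Q[:,2]>.0295)&(Q[:,2]<.0345)&(Q[:,1]>.155)&(Q[:,1]<.215)&(Q[:,0]>.5)
for y in np.arange(.16,.21,.01):
    k=m&(Q[:,1]>y)&(Q[:,1]<y+.01); h,e=np.histogram(Q[k,0],np.arange(.590,.614,.002)); print(round(y,2),h)
m=(Q[:,2]>.085)&(Q[:,2]<.102)&(Q[:,0]>.58)&(Q[:,0]<.63)&(Q[:,1]>.14)&(Q[:,1]<.22); q=Q[m]; print('plate top',len(q),cv2.minAreaRect(q[:,:2].astype(np.float32)))
m=(Q[:,2]>.048)&(Q[:,2]<.058)&(Q[:,0]>.6)&(Q[:,0]<.65)&(Q[:,1]>.1)&(Q[:,1]<.26); q=Q[m]; print('rail',len(q),cv2.minAreaRect(q[:,:2].astype(np.float32)))
E
```

```text
[0.51291587 0.17899654 0.00507221] [-9.19501708  0.43493173  7.41774026] 22.5
0.16 [ 78  75  75  79  63 114   2   0   0   0   0   0]
0.17 [ 87  70  79  79  61 128   1   0   0   0   0   0]
0.18 [ 95  79  90  87  61 132   0   0   0   0   0   0]
0.19 [ 93  95  95  90  63 139   1   0   0   2   0   0]
0.2 [ 58  52  54  56  36  17  20  13  38 153   0   0]
plate top 0 ((0.0, 0.0), (0.0, 0.0), 0.0)
rail 2330 ((0.6040214896202087, 0.19060571491718292), (0.06748118251562119, 0.012086236849427223), 76.66932678222656)
```

View pics/s8.png

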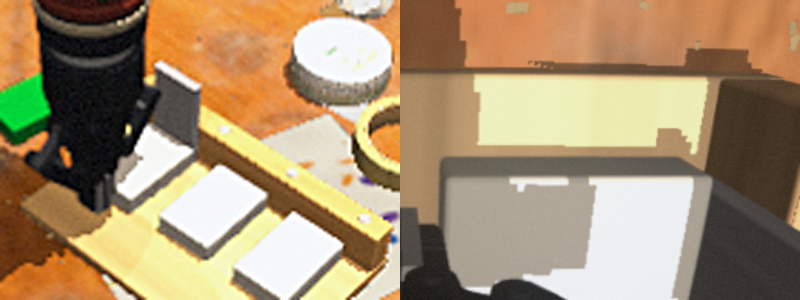

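Picture 10 shows the tile against the plate and the plate upright against the rail. The tool stopped at x=0.5129 while the push rose to 9 N, so the stack is tight. I'll hold briefly and do a final numeric check.

>>> {"api": "drive_tool", "payload": {"motion": [[0,0,0,0.0003,0,0,0],[0,0,0,0.0003,0,0,0],[0,0,0,0.0003,0,0,0],[0,0,0,0.0003,0,0,0],[0,0,0,0.0003,0,0,0],[0,0,0,0.0003,0,0,0]]}}

```text
time: 23.3
tool_pos: [0.5129, 0.179, 0.0051]
eef_rot: [-1.571, 0.004, 0.016]
wrist_force: [-10.4, 0.6, 8.6]
width: 0.003
```

```bash
python3 - <<'E'
from h import *
s=sensors.get_state(); print(s['tool_pos'],s['wrist_force'],s['time'])
F={'before':pickle.load(open('scene.pkl','rb')),'after':snap('scene')}
for n,f in F.items():
    Q=cloud(f).reshape(-1,3)
    for l,(y0,y1) in dict(mid=(.07,.14),right=(-.005,.06)).items():
        m=(Q[:,2]>.029)&(Q[:,2]<.038)&(Q[:,0]>.52)&(Q[:,0]<.606)&(Q[:,1]>y0)&(Q[:,1]<y1); print(n,l,np.round(np.median(Q[m,:2],0),4))
    if n=='after':
        m=(Q[:,0]>.59)&(Q[:,0]<.63)&(Q[:,1]>.15)&(Q[:,1]<.205)&(Q[:,2]>.02)
        for z in np.arange(.035,.105,.01):
            k=Q[m&(Q[:,2]>z)&(Q[:,2]<z+.01)&(Q[:,1]<.2)&(Q[:,0]<.607)]
            if len(k)>5: print('plate z%.3f x50 %.4f y %.4f-%.4f n%d'%(z,np.median(k[:,0]),k[:,1].min(),k[:,1].max(),len(k)))
E
```

```text
[0.51292495 0.17899727 0.005058  ] [-10.3652123    0.59040696   8.58216817] 23.3
before mid [0.566  0.1029]
before right [0.5673 0.0274]
after mid [0.5658 0.1032]
after right [0.5671 0.0273]
plate z0.035 x50 0.6014 y 0.1555-0.1993 n54
plate z0.045 x50 0.6017 y 0.1568-0.1985 n49
plate z0.055 x50 0.6022 y 0.1560-0.1965 n43
plate z0.065 x50 0.6018 y 0.1570-0.1943 n43
plate z0.075 x50 0.6017 y 0.1562-0.1997 n49
plate z0.085 x50 0.6018 y 0.1574-0.1983 n51
plate z0.095 x50 0.6031 y 0.1567-0.1992 n48
```

The plate is vertical, with the same front-face x at every height. It's centred behind the tile, the push holds steady at 10 N, and the other tiles haven't moved. I'm handing in.

```bash
python3 -c "
from station import job
print(job.sign_off())"
```

```text
the job is handed in; nothing more can be done
None
```

The job is handed in. I drew the tall spacer straight up out of the rack, stood it in the one wide gap behind the left tile (y ≈ +76 mm) and let go. Then I pushed that tile until tile, spacer and rail were tight, and I finished at 23.3 s still pressing with about 10 N.

**What the last checks showed:**
- **Tightness:** the tool stopped at x = 0.5129 m while the push rose from about 1 N to 10 N, so the stack is tight.
- **Spacer:** its front face is at x ≈ 0.602 m at almost every height, so it stands vertical. The 0.603 m reading is at its top edge. It spans y ≈ 0.156–0.199 m; the tile's centre is at 0.179 m.
- **Other tiles:** both read within 0.3 mm of where they started.
- **Short plate and bystanders:** I did not re-measure these at the end. The short plate was still in its slot after the draw. I never steered near the marker, eraser or tape.

**What disagreed:**
- **Fingertip position:** the fingertips turned out to be about 13 mm behind the reported tool point, not 11 mm ahead as described. The first pushing pass therefore went over the tile without touching it. I backed off, lowered the fingers and pushed properly.
- **Upward force:** while pressing there is also about 8 N upward on the tool, so it is bearing down slightly on the tile.

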